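# Park the long tube rack behind the post

## Task

Push the long black tube rack past the steel post into the low three-sided steel bay behind it: one end goes in first at an angle, then swing the other end in, until the rack lies fully home along the bay's back wall. Only push it from outside: do not take hold of the rack or its tubes, do not lift or tip it, and leave the white block, the bottle and the tip box where they are. Finish with the gripper clear of everything.

Things in the scene. Friction and masses are not known exactly. Their poses are not given: they have to be found in the camera images.
- rack: Loose black tube rack, 220 mm long, 44 mm wide, its block 45 mm high, with two rows of white-capped tubes fixed in it that reach 70 mm; about 0.4 kg, slides flat on the surface. Origin: centre of its underside. Its x axis runs along its length, y across it, z up. Its two ends are alike. It starts crosswise in front of the bay, to the left or the right of the post.
- rack_end_a (a point): Middle of the rack's +x end face, at its underside (110 mm from the rack's origin along its x).
- rack_end_b (a point): Middle of the rack's -x end face, at its underside (110 mm from the rack's origin along its -x).
- bay: Fixed three-sided bay of 6 mm steel plate, walls 40 mm high, no floor (the rack slides on the work surface): a back wall and two cheeks, open towards the robot. Origin: on the surface, at the middle of the back wall's inner face. Its x axis points from the mouth to the back wall (roughly away from the robot), y along the back wall. Inside: 280 mm along y (y from -140 to 140 mm) and 70 mm deep (x from -70 mm at the mouth to 0 at the back wall).
- post: Fixed upright round steel post, 20 mm in diameter, 70 mm tall, standing before the middle of the bay's mouth, about 120 mm from the back wall's inner face. Origin: centre of its foot. Its gap to the cheeks is too narrow for the rack to slide in sideways, and it bars the rack from going straight in.
- block: Bystander: loose white tube block, 80 x 110 mm, 32 mm high, on the other side of the post from the rack's start. Origin: centre of its underside.
- bottle: Bystander: loose small amber bottle, 48 mm in diameter, 95 mm tall, to the right of the bay. Origin: centre of its underside.
- tipbox: Bystander: loose blue pipette tip box with clear lid, 75 x 100 mm, 57 mm high, to the left of the bay. Origin: centre of its underside.

How it is judged:
On the way:
1. one end of the rack is angled into the bay behind the post while the other end is still out in front (((x of rack_end_a in the frame of bay between -0.085 and 0 m and y of rack_end_a in the frame of bay between -0.14 and 0.14 m and x of rack_end_b in the frame of bay below -0.12 m) or (x of rack_end_b in the frame of bay between -0.085 and 0 m and y of rack_end_b in the frame of bay between -0.14 and 0.14 m and x of rack_end_a in the frame of bay below -0.12 m))), for 0.1 s.
At the end, for the whole second after the job is handed in: The rack stands flat and at rest inside the bay between both cheeks, along the back wall: at each end its back face is within 15 mm of the back wall and it is parallel to it within 0.12 rad (x of rack_end_a in the frame of bay between -0.037 and 0 m and y of rack_end_a in the frame of bay between -0.142 and 0.142 m and x of rack_end_b in the frame of bay between -0.037 and 0 m and y of rack_end_b in the frame of bay between -0.142 and 0.142 m and angle between the x axis of rack and the y axis of bay, either way round below 0.12 rad and height (world z) of rack below 0.005 m and angle between rack's own z axis and vertical below 0.05 rad and linear speed of rack below 0.02 m/s and angular speed of rack below 0.1 rad/s); the robot touches nothing.
It fails at once if the rack is lifted off the surface (height (world z) of rack above 0.012 m).
It fails at once if the rack is tipped (angle between rack's own z axis and vertical above 0.15 rad).
It fails at once if the fingers take hold of the rack or a tube (the grasp point is inside the rack instead of outside it) (x of the grasp point in the frame of rack between -0.108 and 0.108 m and y of the grasp point in the frame of rack between -0.02 and 0.02 m and z of the grasp point in the frame of rack below 0.075 m).
It fails at once if the white block, the bottle or the tip box is disturbed (moved more than 20 mm) (distance of any of block, bottle, tipbox from where it was at the start of the episode above 0.02 m).
It also fails if it takes over 72 s, if anything falls off the work surface, if the arm or the gripper's body presses on something with over 40 N, if the wrist force passes 120 N, or if a joint passes its speed limit or range.

## Robot

A 6-joint arm with a two-finger parallel gripper is mounted at the origin on the work surface. World frame = base frame: x ahead of the robot, y to its left, z up, the work surface at z = 0. Lengths are in m, angles in rad, forces in N, time in s.
With the tool pointing down it reaches from about 0.325 to 0.9 m from the base axis. Payload 6.1 kg.
Tool frame: the origin (TCP) lies at the very end of the fingers, on their centre line; the grasp point (between the pads) lies 19 mm behind it; z points along the fingers, y is the direction in which the jaws open and shut (so a half turn about z gives the same grasp; the last joint's range is limited). The gripper opens to 85 mm and grips with 20 to 120 N. Pads are 22 mm wide; open, the fingers measure 114 mm over their backs; the gripper's body (76 mm by 85 mm) begins 54 mm behind the grasp point. The pads swing forward as they close: fully open they stand 13 mm farther back than shut.
Start: joints at [-1.441, 0.22, 1.526, -0, 1.395, -0.126], TCP at [0.158, -0.605, 0.231] pointing down, gripper open.
Joint ranges: [-2.98, 2.98], [-0.91, 2.08], [0.09, 2.57], [-1.24, 4.39], [0.2, 2.65], [-2.68, 2.68]. Speed limits (rad/s): [2.57, 2.57, 3.01, 3.14, 3.14, 3.14].

## Interface

Orientations are given as [roll, pitch, yaw] about the fixed x, y, z axes, in that order (R = Rz(yaw) Ry(pitch) Rx(roll)).
In Python, from rig import bot gives the robot as it stands.
- The arm moves only by the tool apply_moves, never from a script. Its argument "deltas" is a list of rows, each a list of 3 entries, a list of its own where there are three numbers: the opening, from 0 (shut) to 1 (fully open), then the shift along the tool's x, y, z in m, then the turn about the tool's z in rad. A call has 1 to 8 rows; each row shifts and turns the commanded pose from where the row before left it, along the tool's axes as they then stand; what a row does not reach is not made up. A row lasts 1/8 s, in which the tool goes at most 62.5 mm and 10.7 degrees, less where a joint would pass 70% of its speed; a pose out of reach is approached as far as the arm can. A call is refused whole if a number of a shift passes 0.0625 or a number of a turn 0.188, either way. A call with a gripper value outside its range is refused whole. The fingers move at their own pace and stop on an object; "grip_force" is the grip in N (left out, the last holds). Time passes only in rows, so rows that do not move let the fingers close. It gives the time, the measured TCP pose, the force and the opening at its end, in the units of the state.
- bot.read_state(): the state, without advancing time (a new reading comes with each control period).
- bot.grab_frame(name): name is "side" or "top" or "wrist"; returns a dict with "pixels" (480x640x3 uint8, red, green, blue), "range_z" (480x640 float32, m along the optical axis (not along the pixel's ray), 0 where there is no reading), "intrinsics" (3x3 intrinsics, pixels), "T" (4x4, takes a point from camera to world coordinates); the wrist camera has in their place "tool_from_camera" (4x4, takes a point from camera to tool coordinates, whose origin is the TCP and whose axes are the flange's). Camera axes: x right, y down, z forward; pixel columns grow to the right and rows downward; lengths in m; the calibration is good to about 2 mm. A picture is of the moment at which its call begins: read the wrist's pose just before it.
- bot.sign_off(): hands the job in, once; it reports no verdict.
Trained networks look in a picture, given as the dict that the camera call returned (one of the last four; its "shot" number tells which), for a name from the list of things; names that differ only in an ending like _2 or _b are one class to them, and where a whole thing is asked for, a point or a joint stands for the part that bears it (a point fixed in the world has none). Each returns a list of dicts, best first, with "confidence" (0 to 1); they miss things now and then, are a little off and sometimes report something else, mostly with a low value. They report only what shows in the picture. A call takes as long as a camera call.
- bot.recognise(query, picture): "position" ([x, y, z] in m, in the coordinates of the camera as it stood for that picture, good to about 4 mm: the middle of the surface that is visible of it).
The state is a dict: "time_s": time; "joint_pos": joint angles; "dq": joint speeds; "joint_torque": joint torques, N m; "eef_pos": TCP position; "orientation": TCP orientation; "ft_force": force on the tool from outside, world axes, zero at the start; "moment": the same for the moment, N m; "finger_gap": opening from 0.0 (shut) to 1.0 (fully open).
Only numpy, scipy, OpenCV 4.12 (cv2) and the standard library are available. Lean on these libraries where they do the work, as an engineer would, in place of code of your own. Each camera call takes 0.05 s, during which the arm holds its last target.

## Working session

There is one attempt and no reset: what is moved stays moved. The work goes in short steps, Python scripts to look and compute and a tool call to move; the robot and the scene stay as the last step left them, time stands still between calls to the robot, and variables do not carry over. Pictures are saved under pics/ and viewed, and the job is handed in when it is done.

Besides the shell and the picture viewer there is one more tool, called after "Request:" by a JSON object that holds its "name" and its "arguments". apply_moves: Moves the arm, as the interface text tells. Its arguments: {"type":"object","properties":{"deltas":{"type":"array"},"grip_force":{"type":"number"}},"required":["deltas"]}

```bash
ls; mkdir -p pics; cat > h.py <<'E'
import numpy as np,cv2
from rig import bot
def snap(n,fn):
    f=bot.grab_frame(n); cv2.imwrite('pics/'+fn,f['pixels'][:,:,::-1]); return f
def cloud(f):
    z=f['range_z'];K=f['intrinsics'];v,u=np.mgrid[:480,:640]
    P=np.stack([(u-K[0,2])*z/K[0,0],(v-K[1,2])*z/K[1,1],z,np.ones_like(z)],-1)
    return (P@np.array(f['T']).T)[...,:3]
E
python3 - <<'E'
from h import *
print(bot.read_state())
for c in('top','side'):
    f=snap(c,c+'0.png');T=np.array(f['T']);print(c,T.round(3).tolist(),np.array(f['intrinsics']).tolist())
    for q in['rack','bay','post','block','bottle','tipbox']:
        for d in bot.recognise(q,f)[:2]:
            p=np.r_[d['position'],1];print(q,round(d['confidence'],2),(T@p)[:3].round(3))
E
```

```text
pics
{'time_s': 0.0, 'joint_pos': array([-1.44109163e+00,  2.21237541e-01,  1.52763996e+00,  1.53211142e-05,
        1.39469248e+00, -1.26086389e-01]), 'dq': array([-7.82818696e-04, -1.12150222e-04,  8.26570330e-04,  5.29003992e-04,
        1.77279098e-03, -2.47145358e-05]), 'joint_torque': array([ 8.50637716e-04, -4.96891379e+01, -3.89404821e+01, -3.14440003e-04,
        1.10391568e-02, -2.24131020e-05]), 'eef_pos': array([ 0.15806089, -0.60404635,  0.23017691]), 'orientation': array([-3.13963292e+00, -2.63612690e-04,  2.55788132e-01]), 'ft_force': array([ 0.03178293, -0.4657319 ,  0.5978918 ]), 'moment': array([ 0.00432877, -0.00043099, -0.01616671]), 'finger_gap': 1.0015089892563067}
top [[0.061, -0.978, 0.199, 0.424], [-0.998, -0.061, 0.008, 0.008], [0.005, -0.199, -0.98, 0.942], [0.0, 0.0, 0.0, 1.0]] [[506.43703750078424, 0.0, 304.8875211275386], [0.0, 506.43703750078424, 240.70925582015818], [0.0, 0.0, 1.0]]
rack 0.83 [0.496 0.179 0.048]
bay 0.92 [ 0.713 -0.023  0.02 ]
post 0.5 [ 0.587 -0.022  0.033]
block 0.68 [ 0.51  -0.196  0.034]
bottle 0.85 [ 0.702 -0.263  0.063]
side [[0.921, -0.276, 0.274, 0.354], [-0.388, -0.622, 0.68, -0.579], [-0.018, -0.733, -0.68, 0.648], [0.0, 0.0, 0.0, 1.0]] [[452.51611250753353, 0.0, 320.3707203367624], [0.0, 452.51611250753353, 236.3662117491035], [0.0, 0.0, 1.0]]
rack 0.69 [0.497 0.147 0.046]
bay 0.69 [ 0.71  -0.068  0.023]
post 0.59 [ 0.594 -0.029  0.033]
block 0.56 [ 0.512 -0.212  0.029]
bottle 0.91 [ 0.706 -0.279  0.059]
tipbox 0.82 [0.736 0.268 0.045]
```

View pics/top0.png

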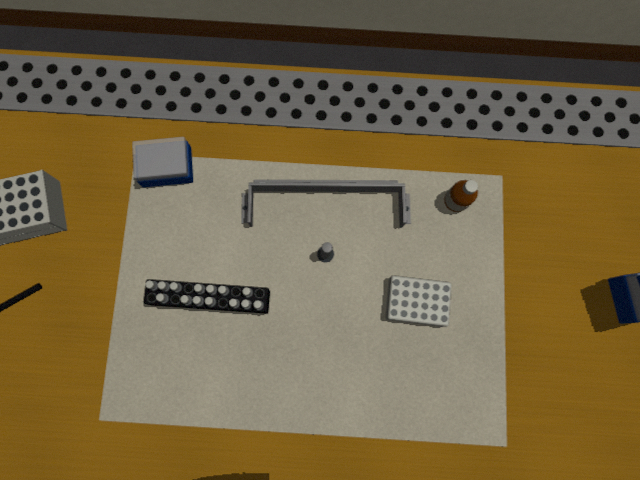

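View pics/side0.png

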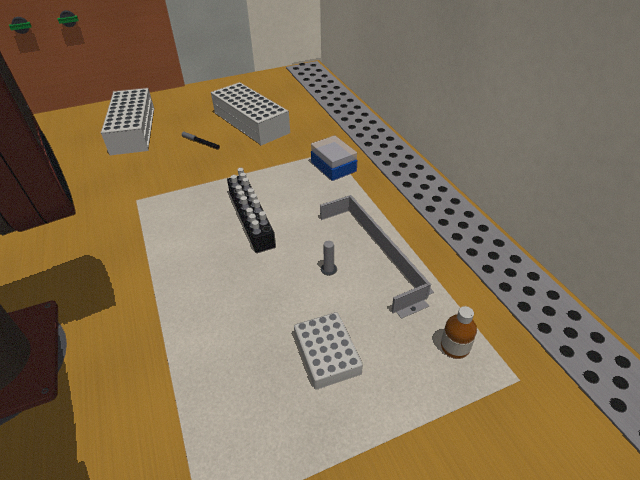

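The top view shows the rack at px (145–270, 280–313), the post at (326, 252), the bay at (243–410, 180–227), the block at (388–450, 276–326), the bottle at (462, 195) and the tip box at (163, 162). Next I get accurate poses from the depth data.

```bash
cat >> h.py <<'E'
def rackpose(f,x0=(.3,.75),y0=(-.35,.35),dbg=False):
    # dark pixels, height of block top; min-area rectangle with fixed size
    P=cloud(f);px=f['pixels'].astype(int)
    return P,px
def rect(Q):
    (c,s,a)=cv2.minAreaRect((Q[:,:2]*1000).astype(np.float32)); return np.round(c,1),np.round(s,1),round(a,1),cv2.boxPoints((c,s,a)).round(0).tolist()
E
python3 - <<'E'
from h import *
for c in('top','side'):
    f=bot.grab_frame(c);P=cloud(f);X,Y,Z=P[...,0],P[...,1],P[...,2]
    print(c)
    def m(x0,x1,y0,y1,z0,z1): 
        k=(f['range_z']>0)&(X>x0)&(X<x1)&(Y>y0)&(Y<y1)&(Z>z0)&(Z<z1); return P[k]
    print('table',np.median(Z[(X>.4)&(X<.65)&(abs(Y)<.3)]))
    for n,b in dict(rack=(.42,.57,.03,.35,.015,.1),racktop=(.42,.57,.03,.35,.038,.05),tubes=(.42,.57,.03,.35,.06,.08),post=(.55,.63,-.08,.05,.015,.1),posttop=(.55,.63,-.08,.05,.062,.1),block=(.42,.6,-.35,-.1,.012,.05),bay=(.63,.8,-.21,.17,.012,.06),baytop=(.63,.8,-.21,.17,.034,.06),bottle=(.62,.8,-.33,-.22,.015,.12),tip=(.65,.85,.2,.35,.02,.1)).items():
        Q=m(*b); print(n,len(Q),rect(Q) if len(Q)>5 else '',Q[:,2].max().round(3) if len(Q) else '')
E
```

```text
top
table 0.0011609660701730196
rack 3200 (array([497.3, 184.9]), array([220.7,  44.8]), 89.6, [[474.0, 75.0], [519.0, 74.0], [521.0, 295.0], [476.0, 295.0]]) 0.075
racktop 2217 (array([497.4, 184.9]), array([220.6,  44.6]), 89.6, [[474.0, 75.0], [519.0, 74.0], [521.0, 295.0], [476.0, 295.0]]) 0.05
tubes 774 (array([497. , 184.5]), array([201.3,  34.3]), 89.4, [[479.0, 84.0], [513.0, 84.0], [515.0, 285.0], [481.0, 285.0]]) 0.075
post 149 (array([592. , -23.3]), array([18.8, 18.1]), 4.9, [[582.0, -15.0], [583.0, -33.0], [602.0, -32.0], [601.0, -13.0]]) 0.075
posttop 103 (array([592.3, -23.4]), array([18.5, 17.7]), 3.0, [[583.0, -15.0], [584.0, -33.0], [602.0, -32.0], [601.0, -14.0]]) 0.075
block 2798 (array([ 513.5, -196.7]), array([110.6,  80.6]), 86.3, [[470.0, -249.0], [550.0, -254.0], [557.0, -144.0], [477.0, -139.0]]) 0.038
bay 1526 (array([682.9, -20. ]), array([ 76.8, 292.1]), 3.3, [[636.0, 124.0], [653.0, -168.0], [730.0, -164.0], [713.0, 128.0]]) 0.045
baytop 868 (array([683.2, -19.9]), array([ 76.5, 292.1]), 3.4, [[636.0, 124.0], [654.0, -168.0], [730.0, -163.0], [713.0, 128
[... 969 characters left out ...]
3.0]]) 0.072
block 3301 (array([ 514.3, -197.5]), array([111.7,  80.8]), 86.7, [[471.0, -251.0], [551.0, -256.0], [558.0, -144.0], [477.0, -139.0]]) 0.038
bay 1917 (array([683.8, -19.4]), array([ 78. , 295.6]), 3.4, [[636.0, 126.0], [654.0, -169.0], [731.0, -165.0], [714.0, 130.0]]) 0.044
baytop 748 (array([683.8, -19.4]), array([ 78. , 295.6]), 3.4, [[636.0, 126.0], [654.0, -169.0], [731.0, -165.0], [714.0, 130.0]]) 0.044
bottle 1249 (array([ 709.7, -272.4]), array([41.9, 48.3]), 40.2, [[678.0, -267.0], [709.0, -304.0], [741.0, -277.0], [710.0, -240.0]]) 0.097
tip 1215 (array([743.5, 293.1]), array([ 75. , 104.2]), 10.0, [[697.0, 338.0], [716.0, 235.0], [790.0, 248.0], [771.0, 351.0]]) 0.06
```

Request:
{"name": "apply_moves", "arguments": {"deltas": [[1,[0,0,0],0.13],[1,[0,0,0],0.13],[1,[0.02,-0.056,0.005],0],[1,[0.02,-0.056,0.005],0],[1,[0.02,-0.056,0.005],0],[1,[0.02,-0.056,0.005],0],[1,[0.02,-0.056,0.005],0],[1,[0.02,-0.056,0.005],0]]}}

```text
time_s: 1.8
eef_pos: [0.2799, -0.2676, 0.2014]
orientation: [3.141, -0.001, -0.005]
ft_force: [0.7, 0.7, 0.3]
finger_gap: 0.999
```

Request:
{"name": "apply_moves", "arguments": {"deltas": [[1,[0.02,-0.056,0.005],0],[1,[0.02,-0.056,0.005],0],[1,[0.02,-0.056,0.005],0],[1,[0.02,-0.056,0.005],0],[1,[0.02,-0.056,0.005],0],[1,[0.02,-0.056,0.005],0],[1,[0.02,-0.056,0.005],0],[1,[0.02,-0.056,0.005],0]]}}

```text
time_s: 2.8
eef_pos: [0.4421, 0.1804, 0.1616]
orientation: [-3.142, -0.001, -0.004]
ft_force: [0.9, -0.3, 0.7]
finger_gap: 1.001
```

Request:
{"name": "apply_moves", "arguments": {"deltas": [[1,[0,-0.004,0.05],0],[1,[0,0,0.05],0],[1,[0,0,0.03],0],[1,[0,0,0.02],0],[1,[0,0,0],0]]}}

```text
time_s: 3.42
eef_pos: [0.4399, 0.1818, 0.0098]
orientation: [3.141, 0.004, -0.004]
ft_force: [0.1, -0.2, 1.1]
finger_gap: 0.996
```

```bash
python3 - <<'E'
from h import *
print(bot.read_state()['eef_pos']);snap('side','s1.png');snap('top','t1.png')
E
```

```text
[0.43985594 0.18181794 0.00983217]
```

View pics/s1.png

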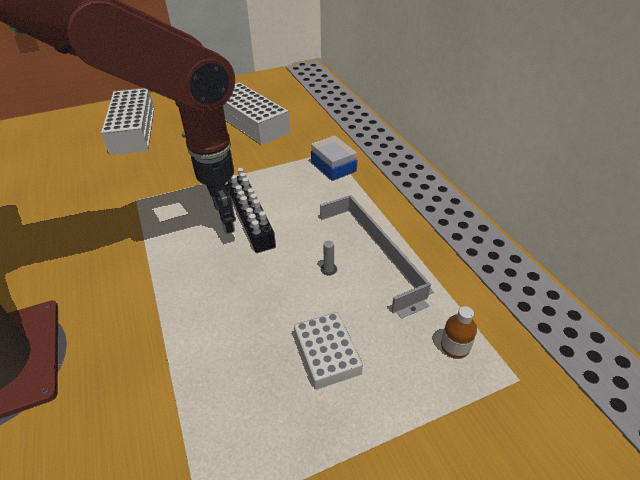

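View pics/t1.png

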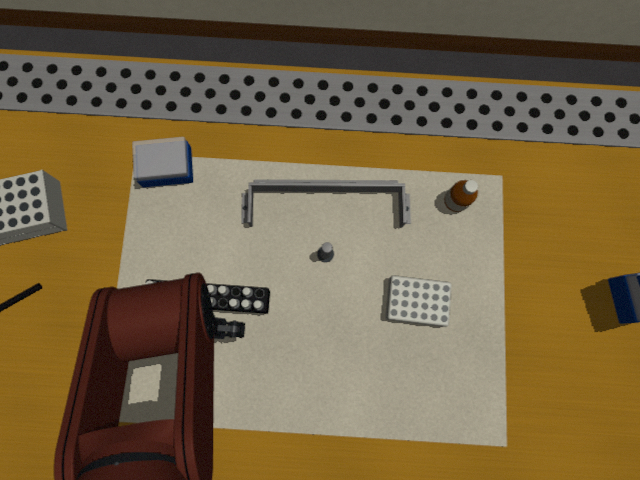

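Request:
{"name": "apply_moves", "arguments": {"deltas": [[1,[0.012,0,0],0],[1,[0.008,0,0],0],[1,[0.006,0.001,0],-0.03],[1,[0.006,0.002,0],-0.05],[1,[0.006,0.002,0],-0.05],[1,[0.006,0.002,0],-0.05],[1,[0.006,0.002,0],-0.05],[1,[0,0,0],0]]}}

```text
time_s: 4.53
eef_pos: [0.4928, 0.1754, 0.0114]
orientation: [3.142, -0.001, 0.226]
ft_force: [-0.7, 0.0, -0.3]
finger_gap: 1.001
```

```bash
cat >> h.py <<'E'
psi=np.deg2rad(3.35);O=np.array([.7155,-.018]);Rb=np.array([[np.cos(psi),-np.sin(psi)],[np.sin(psi),np.cos(psi)]])
def tb(p): return (np.array(p)-O)@Rb
def fr(p): return Rb@np.array(p)+O
def rack(f,cx=None,guess=None):
    """fit 220x44 rect to dark/white-cap points near guess (world xy, yaw of long axis)"""
    from scipy.optimize import minimize
    P=cloud(f);px=f['pixels'].astype(int)
    Q=P.reshape(-1,3);k=(Q[:,2]>.035)&(Q[:,2]<.052)
    g=np.array(guess,float)
    for it in range(4):
        d=Q[:,:2]-g[:2];c,s=np.cos(g[2]),np.sin(g[2])
        u=d@[c,s];v=d@[-s,c]
        m=.018 if it<2 else .008
        kk=k&(abs(u)<.11+m)&(abs(v)<.022+m)
        A=Q[kk][:,:2]
        def cost(q):
            d=A-q[:2];c,s=np.cos(q[2]),np.sin(q[2]);u=abs(d@[c,s])-.11;v=abs(d@[-s,c])-.022
            return np.sum(np.clip(u,0,.01)+np.clip(v,0,.01))*1e3+ .0005*len(A)*np.sum((q-g)**2)*1e3
        g=minimize(cost,g,method='Nelder-Mead',options=dict(xatol=1e-5,fatol=1e-4)).x
    return g,kk.sum(),A
def report(g):
    c=tb(g[:2]);th=g[2]-np.pi/2-psi;a=np.array([-np.sin(th),np.cos(th)])
    print('world',g.round(3),'bay c',c.round(4),'theta deg',np.rad2deg(th).round(1),'lead',(c-.11*a).round(4),'trail',(c+.11*a).round(4))
E
python3 - <<'E'
from h import *
s=bot.read_state();print(s['eef_pos'],s['orientation'])
for c in('top','side'):
    f=snap(c,c+'2.png'); g,n,A=rack(f,guess=(.52,.186,1.57+.2)); print(c,n,rect(A));report(g)
E
```

```text
[0.49277353 0.17538439 0.01138964] [ 3.14154435e+00 -6.72427285e-04  2.25884914e-01]
top 728 (array([539.8, 117.5]), array([44.6, 80.8]), 12.1, [[510.0, 152.0], [527.0, 73.0], [570.0, 83.0], [553.0, 162.0]])
world [0.527 0.185 1.761] bay c [-0.1763  0.214 ] theta deg 7.5 lead [-0.1619  0.105 ] trail [-0.1907  0.3231]
side 537 (array([511.5, 146.9]), array([ 56.7, 168.4]), 32.0, [[443.0, 203.0], [532.0, 60.0], [580.0, 91.0], [491.0, 233.0]])
world [0.499 0.166 2.106] bay c [-0.2055  0.1967] theta deg 27.3 lead [-0.1551  0.099 ] trail [-0.256   0.2945]
```

View pics/side2.png

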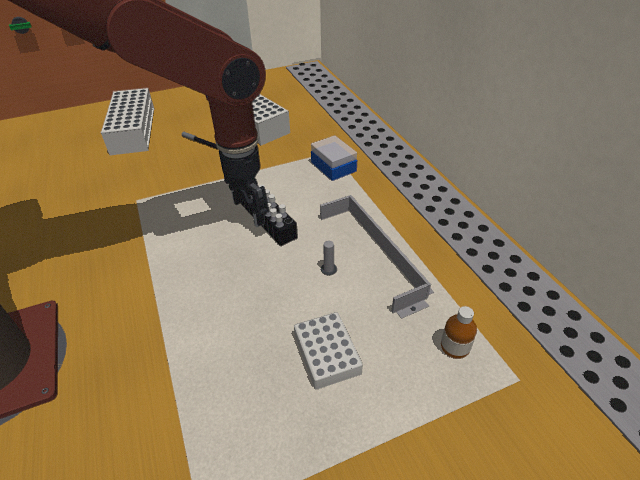

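Request:
{"name": "apply_moves", "arguments": {"deltas": [[1,[0.004,0.0015,0],-0.045],[1,[0.004,0.0015,0],-0.045],[1,[0.004,0.0015,0],-0.045],[1,[0.004,0.0015,0],-0.045],[1,[0,0,0],0],[1,[-0.03,0,0],0],[1,[-0.04,0,-0.03],0],[1,[-0.02,0,-0.06],0]]}}

```text
time_s: 5.62
eef_pos: [0.4222, 0.1381, 0.0985]
orientation: [-3.14, 0.007, 0.404]
ft_force: [1.2, 0.8, 0.3]
finger_gap: 1.001
```

```bash
python3 - <<'E'
from h import *
s=bot.read_state();print(s['eef_pos'],s['orientation'])
for c in('top','side'):
    f=snap(c,c+'3.png'); g,n,A=rack(f,guess=(.54,.186,1.57+.38)); print(c,n,rect(A));report(g)
E
```

```text
[0.4222246  0.13812296 0.0984564 ] [-3.13963996  0.00718528  0.40441747]
top 2099 (array([540.6, 190.2]), array([ 44.7, 221. ]), 20.4, [[481.0, 286.0], [558.0, 79.0], [600.0, 94.0], [523.0, 302.0]])
world [0.541 0.19  1.927] bay c [-0.1625  0.2175] theta deg 17.1 lead [-0.1302  0.1123] trail [-0.1948  0.3226]
side 877 (array([540.7, 186.9]), array([ 45.1, 219.6]), 21.0, [[480.0, 281.0], [559.0, 76.0], [601.0, 92.0], [522.0, 297.0]])
world [0.541 0.187 1.932] bay c [-0.1625  0.215 ] theta deg 17.3 lead [-0.1297  0.11  ] trail [-0.1952  0.32  ]
```

View pics/top3.png

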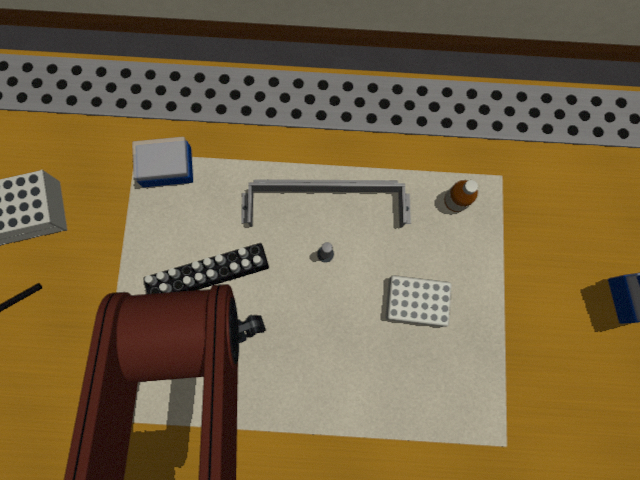

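View pics/side3.png

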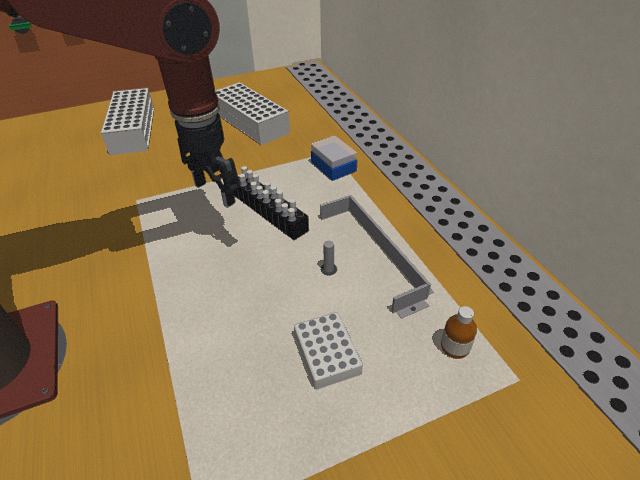

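Request:
{"name": "apply_moves", "arguments": {"deltas": [[1,[0,0.02,0.03],-0.03],[1,[0.03,0,0.05],-0.02],[1,[0.03,0,0.008],0],[1,[0.02,0,0],0],[1,[0.008,0,0],0],[1,[0.006,0,0],0],[1,[0.006,0,0],0],[1,[0,0,0],0]]}}

```text
time_s: 6.72
eef_pos: [0.5249, 0.1642, 0.0129]
orientation: [3.141, -0.001, 0.456]
ft_force: [-0.2, -0.4, -0.4]
finger_gap: 1.004
```

```bash
python3 - <<'E'
from h import *
s=bot.read_state();print(s['eef_pos'],s['orientation'])
for c in('top','side'):
    f=snap(c,c+'4.png'); g,n,A=rack(f,guess=(.545,.19,1.57+.42)); print(c,n,rect(A));report(g)
E
```

```text
[0.52488479 0.16418156 0.01289111] [ 3.14147713e+00 -8.31438135e-04  4.55712962e-01]
top 577 (array([547.2, 194.2]), array([ 44.5, 219. ]), 25.4, [[480.0, 284.0], [574.0, 86.0], [614.0, 105.0], [520.0, 303.0]])
world [0.547 0.194 2.014] bay c [-0.1559  0.2218] theta deg 22.0 lead [-0.1146  0.1198] trail [-0.1972  0.3237]
side 582 (array([531.3, 183.6]), array([ 59. , 223.4]), 33.6, [[445.0, 260.0], [569.0, 74.0], [618.0, 107.0], [494.0, 293.0]])
world [0.532 0.183 2.168] bay c [-0.1714  0.2116] theta deg 30.9 lead [-0.115   0.1172] trail [-0.2279  0.306 ]
```

View pics/top4.png

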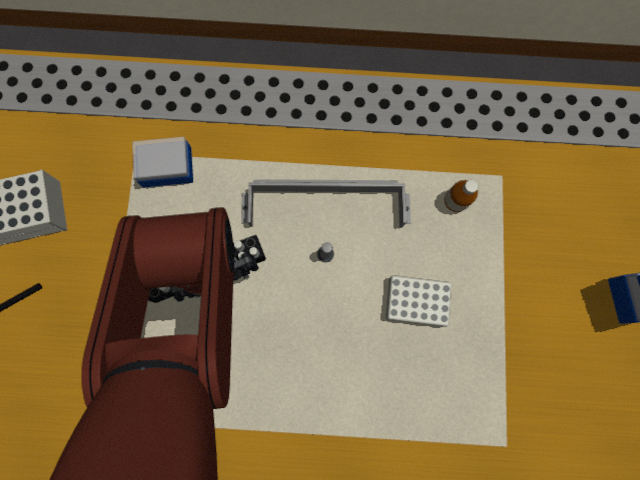

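Request:
{"name": "apply_moves", "arguments": {"deltas": [[1,[-0.03,0,0],0],[1,[-0.03,0,-0.04],0],[1,[0,0,-0.06],0],[0.12,[0.024,-0.0405,-0.01],0],[0.12,[0.024,-0.0405,0],0],[0.12,[0.024,-0.0405,0],0],[0.12,[0.024,-0.0405,0],0],[0.12,[0,0,0],-0.18]]}}

```text
time_s: 7.82
eef_pos: [0.4854, 0.3284, 0.123]
orientation: [-3.141, -0.002, 0.643]
ft_force: [0.4, 0.3, 1.1]
finger_gap: 0.122
```

Request:
{"name": "apply_moves", "arguments": {"deltas": [[0.12,[0,0,0],-0.18],[0.12,[0,0,0],-0.18],[0.12,[0,0,0],-0.18],[0.12,[0,0,0],-0.18],[0.12,[0,0,0],-0.18],[0.12,[0,0,0],-0.18],[0.12,[0,0,0],-0.18],[0.12,[0,0,0],-0.118]]}}

```text
time_s: 8.82
eef_pos: [0.4855, 0.3253, 0.1228]
orientation: [3.141, -0.0, 2.018]
ft_force: [0.1, -1.2, 0.1]
finger_gap: 0.121
```

```bash
python3 - <<'E'
from h import *
s=bot.read_state();print(s['eef_pos'],s['orientation'],s['joint_pos'],s['finger_gap'])
for c in('top','side'):
    f=snap(c,c+'5.png'); g,n,A=rack(f,guess=(.545,.19,1.57+.42)); print(c,n,rect(A));report(g)
E
```

```text
[0.48549509 0.32531232 0.12281389] [ 3.14113302e+00 -8.20191932e-05  2.01834083e+00] [4.55401323e-01 2.24756602e-01 1.73386141e+00 8.47112691e-05
 1.18251438e+00 7.82478639e-03] 0.12079820548334108
top 2239 (array([547.2, 194.7]), array([ 45.2, 219.8]), 25.5, [[480.0, 284.0], [574.0, 86.0], [615.0, 105.0], [520.0, 304.0]])
world [0.547 0.195 2.013] bay c [-0.1557  0.222 ] theta deg 22.0 lead [-0.1146  0.12  ] trail [-0.1969  0.324 ]
side 972 (array([545.7, 193.5]), array([ 46.7, 221.2]), 25.8, [[477.0, 283.0], [573.0, 84.0], [615.0, 104.0], [519.0, 303.0]])
world [0.547 0.193 2.013] bay c [-0.1564  0.2208] theta deg 22.0 lead [-0.1152  0.1188] trail [-0.1976  0.3228]
```

View pics/side5.png

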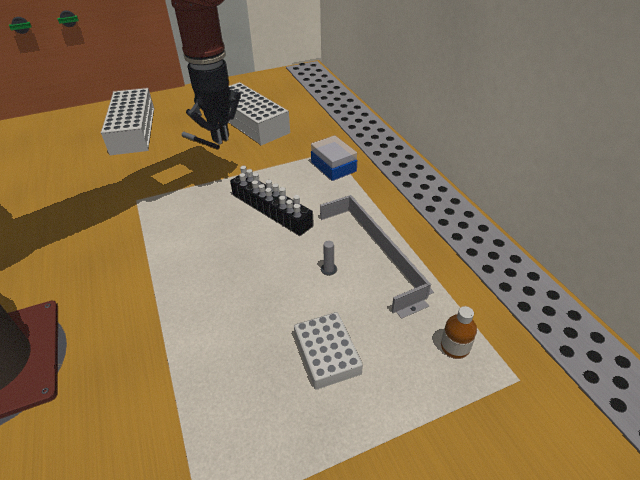

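View pics/top5.png

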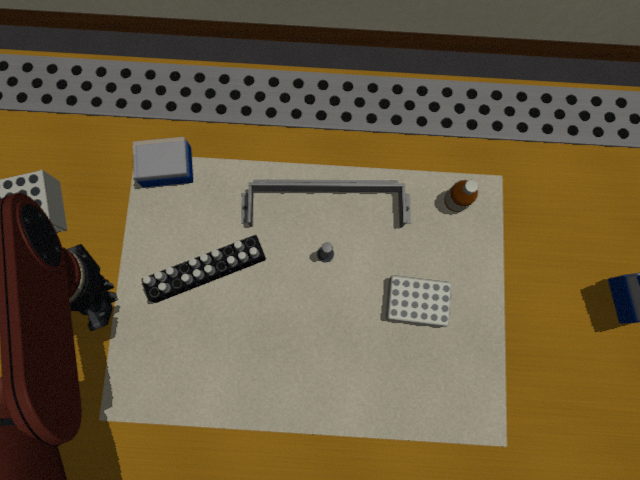

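Request:
{"name": "apply_moves", "arguments": {"deltas": [[0.12,[0,0,0.05],0],[0.12,[0,0,0.04],0],[0.12,[0,0,0.02],0],[0.12,[-0.015,0,0],0],[0.12,[-0.006,0,0],0],[0.12,[-0.008,0,0],0],[0.12,[-0.012,0,0],0],[0.12,[-0.015,0,0],0]]}}

```text
time_s: 9.93
eef_pos: [0.5109, 0.2755, 0.0146]
orientation: [3.138, -0.001, 2.014]
ft_force: [-2.6, 4.2, 4.5]
finger_gap: 0.12
```

Request:
{"name": "apply_moves", "arguments": {"deltas": [[0.12,[-0.014,0,0],0],[0.12,[-0.014,0,0],0],[0.12,[-0.014,0,0],0],[0.12,[-0.012,0,0],0],[0.12,[0,0,0],0]]}}

```text
time_s: 10.55
eef_pos: [0.5331, 0.2243, 0.0122]
orientation: [-3.141, 0.001, 2.013]
ft_force: [-1.1, -0.2, -1.1]
finger_gap: 0.116
```

```bash
cat > look.py <<'E'
from h import *
import sys
n=sys.argv[1];gs=[float(a) for a in sys.argv[2:5]]
s=bot.read_state();print(s['time_s'],s['eef_pos'],s['orientation'],s['ft_force'],'tcp bay',tb(s['eef_pos'][:2]).round(4))
for c in('top','side'):
    f=snap(c,c+n+'.png'); g,k,A=rack(f,guess=gs); print(c,k,rect(A));report(g)
E
python3 look.py 6 .585 .115 2.013
```

```text
10.55 [0.5330663  0.2243431  0.01216058] [-3.14075143e+00  1.04433989e-03  2.01261386e+00] [-1.14066304 -0.17744954 -1.06197863] tcp bay [-0.168   0.2526]
top 2177 (array([582.4, 116.8]), array([ 44.9, 227.3]), 25.2, [[514.0, 210.0], [611.0, 4.0], [651.0, 24.0], [554.0, 229.0]])
world [0.584 0.114 2.013] bay c [-0.1239  0.1395] theta deg 22.0 lead [-0.0827  0.0375] trail [-0.1651  0.2415]
side 1170 (array([581.6, 116.6]), array([ 46.1, 230. ]), 25.7, [[511.0, 210.0], [611.0, 3.0], [652.0, 23.0], [553.0, 230.0]])
world [0.582 0.114 2.016] bay c [-0.1252  0.1396] theta deg 22.2 lead [-0.0837  0.0377] trail [-0.1667  0.2415]
```

View pics/top6.png

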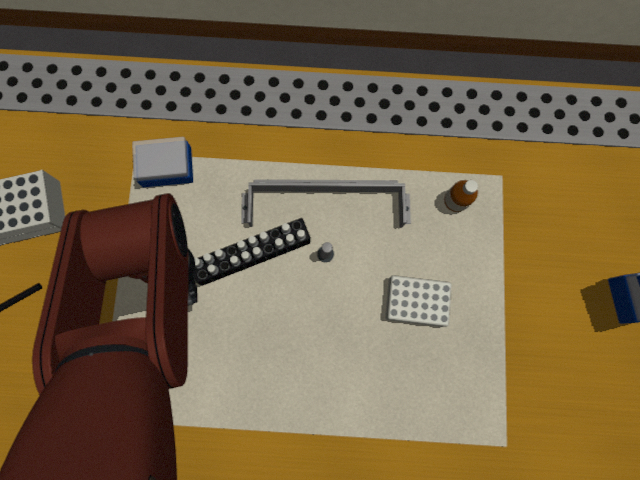

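Request:
{"name": "apply_moves", "arguments": {"deltas": [[0.12,[-0.01,0,0],0],[0.12,[-0.014,0,0],0],[0.12,[-0.014,0,0],0],[0.12,[-0.014,0,0],0],[0.12,[-0.014,0,0],0],[0.12,[-0.014,0,0],0],[0.12,[-0.01,0,0],0],[0.12,[0,0,0],0]]}}

```text
time_s: 11.65
eef_pos: [0.572, 0.1437, 0.0128]
orientation: [3.141, 0.001, 2.013]
ft_force: [0.6, -0.2, -0.6]
finger_gap: 0.122
```

```bash
python3 look.py 7 .622 .033 2.013
```

```text
11.65 [0.5720475  0.14373191 0.01282183] [3.14101995e+00 6.17492543e-04 2.01277158e+00] [ 0.56479879 -0.2467242  -0.64583571] tcp bay [-0.1338  0.1698]
top 1911 (array([626. ,  25.8]), array([ 44.6, 205.8]), 25.4, [[562.0, 109.0], [650.0, -77.0], [690.0, -58.0], [602.0, 128.0]])
world [0.623 0.032 2.013] bay c [-0.0893  0.0552] theta deg 22.0 lead [-0.0481 -0.0468] trail [-0.1304  0.1573]
side 1370 (array([621. ,  36.5]), array([ 47.3, 230.3]), 25.3, [[550.0, 130.0], [649.0, -78.0], [692.0, -57.0], [593.0, 151.0]])
world [0.621 0.034 2.02 ] bay c [-0.091   0.0572] theta deg 22.4 lead [-0.049  -0.0445] trail [-0.1329  0.1589]
```

View pics/top7.png

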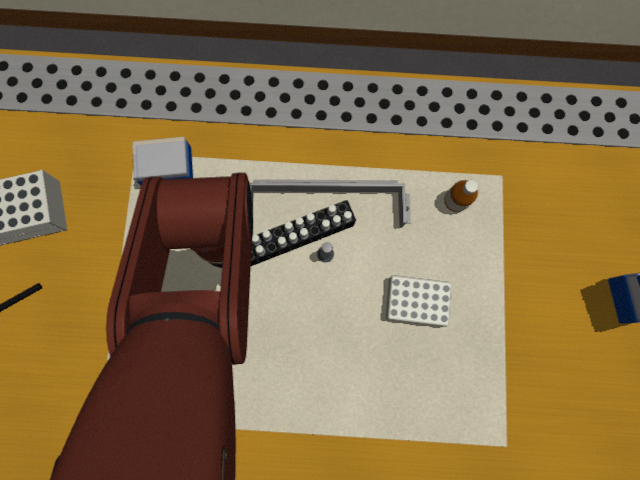

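Request:
{"name": "apply_moves", "arguments": {"deltas": [[0.12,[-0.01,0,0],0],[0.12,[-0.013,0,0],0],[0.12,[-0.013,0,0],0],[0.12,[-0.013,0,0],0],[0.12,[-0.01,0,0],0],[0.12,[0,0,0],0]]}}

```text
time_s: 12.5
eef_pos: [0.5973, 0.09, 0.0126]
orientation: [3.141, 0.001, 2.013]
ft_force: [-0.6, 0.5, 0.1]
finger_gap: 0.115
```

```bash
python3 look.py 8 .645 -.023 2.013
```

```text
12.5 [0.5972544  0.09000654 0.01261148] [3.14132815e+00 9.22714151e-04 2.01258029e+00] [-0.59737823  0.4741537   0.12502837] tcp bay [-0.1117  0.1147]
top 1840 (array([670.1, -58.1]), array([ 58. , 233.5]), 23.7, [[597.0, 37.0], [690.0, -177.0], [744.0, -153.0], [650.0, 60.0]])
world [ 0.667 -0.061  2.022] bay c [-0.0505 -0.0397] theta deg 22.5 lead [-0.0084 -0.1413] trail [-0.0927  0.0619]
side 1528 (array([650.4, -18.4]), array([ 53. , 234.9]), 26.0, [[575.0, 76.0], [678.0, -136.0], [726.0, -112.0], [623.0, 99.0]])
world [ 0.647 -0.02   2.021] bay c [-0.0681  0.0021] theta deg 22.4 lead [-0.0261 -0.0996] trail [-0.1101  0.1038]
```

View pics/side8.png

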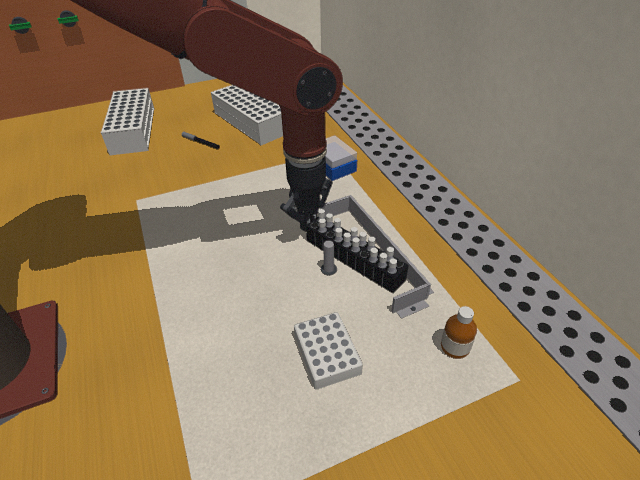

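Request:
{"name": "apply_moves", "arguments": {"deltas": [[0.12,[0.03,0,0],0],[0,[0,0,-0.05],0],[0,[0,0,-0.06],0],[0,[-0.0345,-0.025,0],0],[0,[-0.0345,-0.025,0],0],[0,[0,0,0],0.18],[0,[0,0,0],0.18],[0,[0,0,0],0.18]]}}

```text
time_s: 13.6
eef_pos: [0.568, 0.0346, 0.1226]
orientation: [3.141, 0.0, 1.468]
ft_force: [-0.3, -0.2, -0.1]
finger_gap: -0.002
```

Request:
{"name": "apply_moves", "arguments": {"deltas": [[0,[0,0,0],0.18],[0,[0,0,0],0.18],[0,[0,0,0],0.18],[0,[0,0,0],0.18],[0,[0,0,0],0.18],[0,[0,0,0],0.18],[0,[0,0,0],0.14],[0,[0,0,0],0]]}}

```text
time_s: 14.6
eef_pos: [0.5681, 0.0349, 0.1226]
orientation: [3.141, 0.0, 0.256]
ft_force: [-0.1, -1.2, 0.1]
finger_gap: 0.004
```

```bash
python3 look.py 9 .647 -.02 2.013
```

```text
14.6 [0.5680523  0.03487371 0.12256914] [3.14133697e+00 4.05997415e-05 2.55539444e-01] [-0.05863405 -1.19880823  0.09920074] tcp bay [-0.1441  0.0614]
top 838 (array([686.6, -90.6]), array([ 56.7, 167.5]), 23.4, [[627.0, -25.0], [694.0, -179.0], [746.0, -156.0], [679.0, -2.0]])
world [ 0.671 -0.07   2.062] bay c [-0.0476 -0.0492] theta deg 24.8 lead [-0.0015 -0.149 ] trail [-0.0938  0.0507]
side 1476 (array([650.9, -25.6]), array([ 53.1, 230.9]), 27.4, [[574.0, 65.0], [680.0, -140.0], [727.0, -116.0], [621.0, 89.0]])
world [ 0.649 -0.024  2.023] bay c [-0.0664 -0.0019] theta deg 22.6 lead [-0.0242 -0.1035] trail [-0.1086  0.0996]
```

View pics/side9.png

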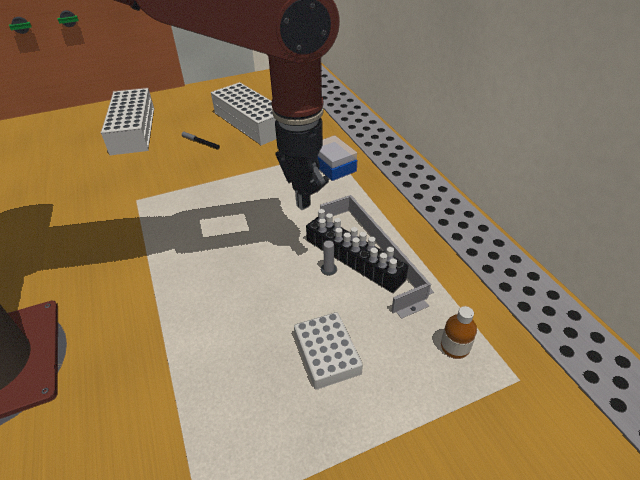

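View pics/top9.png

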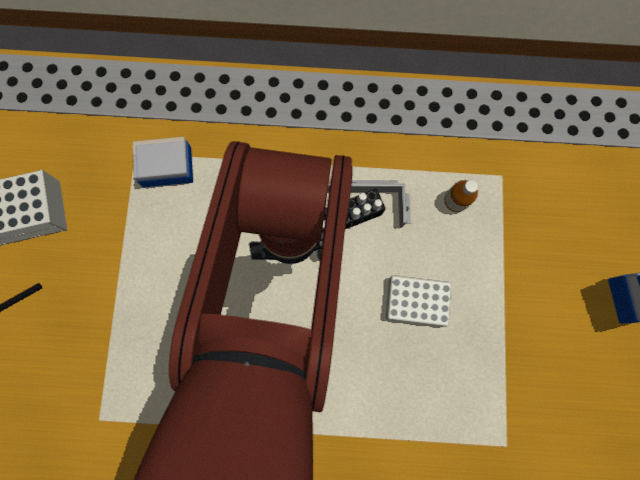

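Request:
{"name": "apply_moves", "arguments": {"deltas": [[0,[0,0,0.05],0],[0,[0,0,0.04],0],[0,[0,0,0.02],0],[0,[0.01,0.002,0],0],[0,[0.007,0.001,0],0.02],[0,[0.007,0.001,0],0.02],[0,[0.007,0.001,0],0.02],[0,[0.007,0.001,0],0.02]]}}

```text
time_s: 15.7
eef_pos: [0.6072, 0.0377, 0.0131]
orientation: [3.141, -0.001, 0.173]
ft_force: [-2.2, -0.2, 1.8]
finger_gap: 0.0
```

Request:
{"name": "apply_moves", "arguments": {"deltas": [[0,[0.007,0.001,0],0.02],[0,[0.007,0.001,0],0.02],[0,[0.007,0.001,0],0.02],[0,[0.007,0.0005,0],0.02],[0,[0.007,0.0005,0],0.02],[0,[0,0,0],0]]}}

```text
time_s: 16.45
eef_pos: [0.6428, 0.0381, 0.0128]
orientation: [3.141, -0.001, 0.073]
ft_force: [0.2, -0.2, 0.1]
finger_gap: -0.002
```

```bash
python3 look.py 10 .675 -.025 1.75
```

```text
16.45 [0.642795   0.03808557 0.01281104] [ 3.14121586e+00 -1.38786988e-03  7.34638942e-02] [ 0.20619003 -0.17885318  0.10503182] tcp bay [-0.0693  0.0602]
top 1233 (array([694.1, -85. ]), array([ 56.2, 162.5]), 6.3, [[657.0, -7.0], [675.0, -169.0], [731.0, -163.0], [713.0, -1.0]])
world [ 0.686 -0.06   1.757] bay c [-0.0318 -0.0398] theta deg 7.3 lead [-0.0178 -0.1489] trail [-0.0457  0.0693]
side 1339 (array([683.2, -60.2]), array([ 58.7, 222.5]), 13.3, [[629.0, 41.0], [680.0, -175.0], [737.0, -162.0], [686.0, 55.0]])
world [ 0.681 -0.06   1.824] bay c [-0.0366 -0.0403] theta deg 11.2 lead [-0.0153 -0.1483] trail [-0.0579  0.0676]
```

View pics/side10.png

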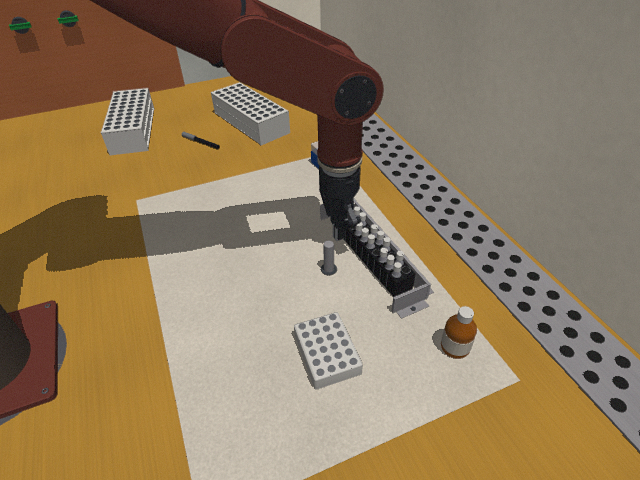

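Request:
{"name": "apply_moves", "arguments": {"deltas": [[0,[0.005,0,0],0.01],[0,[0.004,0,0],0],[0,[0.003,0,0],0],[0,[0,0,0],0]]}}

```text
time_s: 17.05
eef_pos: [0.6542, 0.0391, 0.0126]
orientation: [3.141, -0.001, 0.064]
ft_force: [-0.4, -0.3, 1.3]
finger_gap: -0.002
```

```bash
cat > tube.py <<'E'
from h import *
import sys
n=sys.argv[1];s=bot.read_state();print(s['time_s'],s['eef_pos'],s['ft_force'],'tcp bay',tb(s['eef_pos'][:2]).round(4))
for c in('top','side'):
    f=snap(c,c+n+'.png');P=cloud(f).reshape(-1,3);b=tb(P[:,:2]);k=(P[:,2]>.056)&(P[:,2]<.077)&(b[:,0]>-.1)&(b[:,0]<.01)&(abs(b[:,1])<.145)
    Q=np.c_[b[k],P[k,2]];print(c,rect(Q))
E
python3 tube.py 11
```

```text
17.05 [0.65417187 0.03910582 0.01262659] [-0.36228943 -0.29124422  1.25600505] tcp bay [-0.0579  0.0606]
top (array([-40.3,  -0.5]), array([ 49.7, 213. ]), 10.5, [[-84.0, 100.0], [-45.0, -110.0], [4.0, -101.0], [-35.0, 109.0]])
side (array([-41.6,  -3.6]), array([212.3,  65. ]), 88.9, [[-76.0, -109.0], [-11.0, -110.0], [-7.0, 102.0], [-72.0, 103.0]])
```

View pics/top11.png

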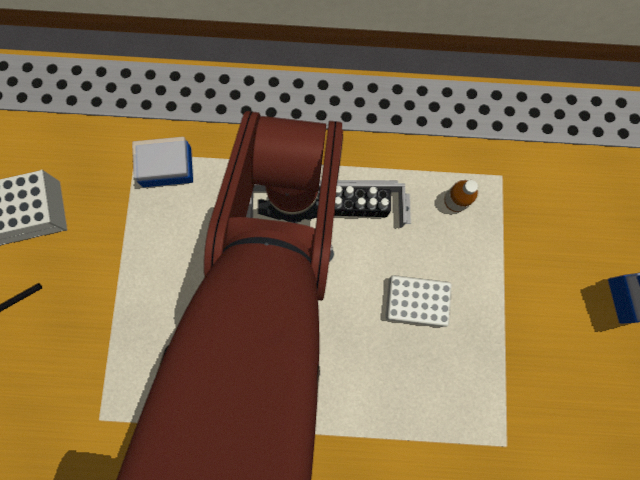

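Request:
{"name": "apply_moves", "arguments": {"deltas": [[0,[0.003,0,0],0],[0,[0.002,0,0],0],[0,[0,0,0],0],[0,[-0.025,0,0],0],[0,[-0.02,0,-0.05],0],[0,[-0.04,0,-0.06],0],[0,[-0.06,0,0],0],[0,[-0.06,0,0],0]]}}

```text
time_s: 18.15
eef_pos: [0.4591, 0.0264, 0.1159]
orientation: [3.141, -0.003, 0.064]
ft_force: [-0.8, -0.1, 0.8]
finger_gap: -0.0
```

```bash
python3 tube.py 12
```

```text
18.15 [0.45913619 0.02642909 0.11585668] [-0.7945319  -0.11988138  0.75395674] tcp bay [-0.2533  0.0593]
top (array([-26. ,  -8.3]), array([200. ,  35.2]), 88.4, [[-46.0, -108.0], [-11.0, -109.0], [-6.0, 91.0], [-41.0, 92.0]])
side (array([-26.2,  -8.7]), array([201.8,  35.4]), 88.4, [[-47.0, -109.0], [-11.0, -110.0], [-6.0, 92.0], [-41.0, 93.0]])
```

View pics/side12.png

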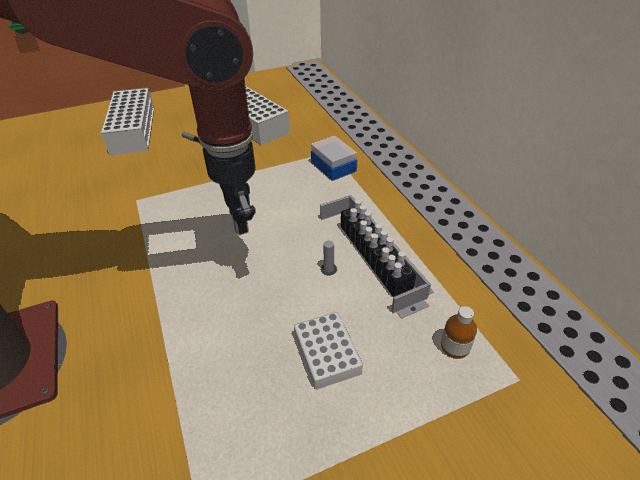

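View pics/top12.png

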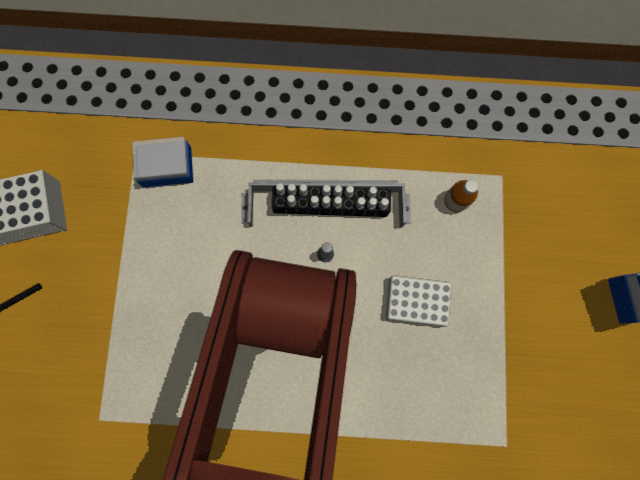

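Request:
{"name": "apply_moves", "arguments": {"deltas": [[0,[0.041,0.035,0],0],[0,[0.041,0.035,0],0],[0,[0.041,0.035,0],0],[0,[0.041,0.035,0],0],[0,[0,0,0],0],[0,[0,0,0.05],0],[0,[0,0,0.04],0],[0,[0,0,0.012],0]]}}

```text
time_s: 19.25
eef_pos: [0.6294, -0.1013, 0.0095]
orientation: [-3.14, 0.005, 0.064]
ft_force: [-0.1, -0.4, -0.5]
finger_gap: 0.0
```

```bash
python3 tube.py 13
```

```text
19.25 [ 0.62935138 -0.10128875  0.00947568] [-0.07360009 -0.42699652 -0.46304948] tcp bay [-0.0909 -0.0781]
top (array([-33. ,   7.3]), array([171. ,  65.6]), 64.7, [[-99.0, -56.0], [-40.0, -84.0], [33.0, 70.0], [-26.0, 99.0]])
side (array([-55. , -72.5]), array([73.7, 89.6]), 89.7, [[-100.0, -109.0], [-10.0, -110.0], [-10.0, -36.0], [-100.0, -35.0]])
```

View pics/side13.png

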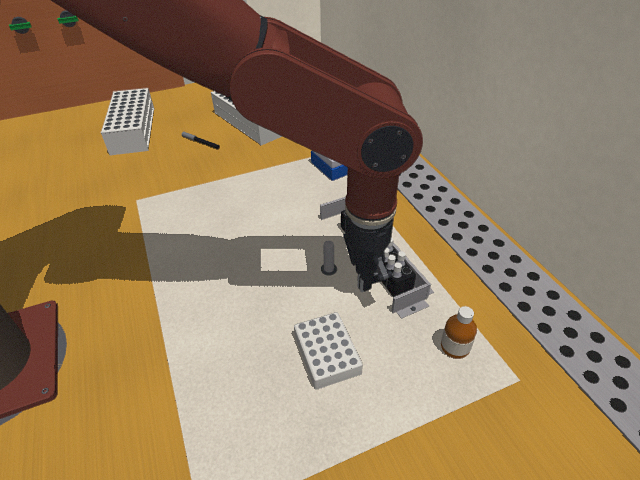

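The shut fingers are in front of the rack's right part (px ~365, 285), clear of the post and block. I push to seat that end, then withdraw.

Request:
{"name": "apply_moves", "arguments": {"deltas": [[0,[0.015,0,0],0],[0,[0.008,0,0],0],[0,[0.005,0,0],0],[0,[0.004,0,0],0],[0,[0.003,0,0],0],[0,[0,0,0],0]]}}

```text
time_s: 20.1
eef_pos: [0.6645, -0.1006, 0.0127]
orientation: [-3.141, 0.006, 0.064]
ft_force: [-11.1, -2.2, 9.5]
finger_gap: -0.001
```

Request:
{"name": "apply_moves", "arguments": {"deltas": [[0,[-0.025,0,0],0],[0,[-0.01,0,-0.05],0],[0,[0,0,-0.06],0],[0,[-0.05,0,-0.02],0],[0,[-0.06,0,0],0],[0,[-0.06,0,0],0],[0,[0,0,0],0]]}}

```text
time_s: 20.98
eef_pos: [0.4575, -0.1122, 0.1408]
orientation: [-3.14, 0.004, 0.062]
ft_force: [-0.5, -0.4, 0.0]
finger_gap: 0.002
```

```bash
python3 tube.py 14
```

```text
20.975 [ 0.45752257 -0.1122308   0.1408018 ] [-0.48481151 -0.40740067  0.04529237] tcp bay [-0.263 -0.079]
top (array([-23. ,  -8.2]), array([ 35.9, 199.6]), 0.2, [[-41.0, 92.0], [-41.0, -108.0], [-5.0, -108.0], [-5.0, 92.0]])
side (array([-23.1,  -8.5]), array([ 36.3, 202.5]), 0.1, [[-41.0, 93.0], [-41.0, -110.0], [-5.0, -110.0], [-5.0, 93.0]])
```

View pics/side14.png

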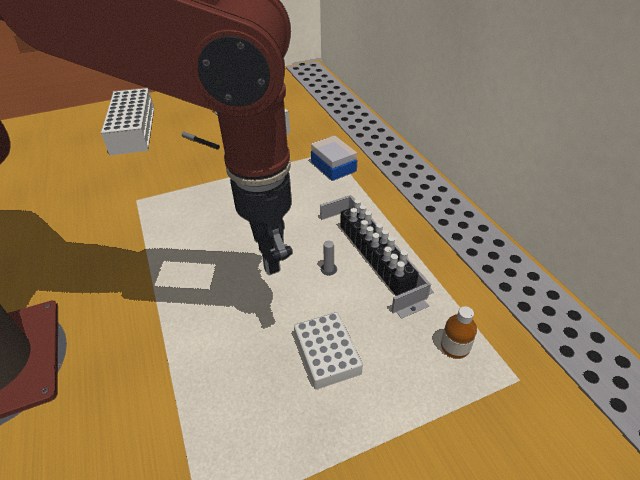

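```bash
python3 - <<'E'
from h import *
f=bot.grab_frame('side');P=cloud(f).reshape(-1,3)
for n,b in dict(block=(.42,.6,-.35,-.1,.012,.05),bottle=(.62,.8,-.33,-.22,.015,.12),tip=(.65,.85,.2,.35,.02,.1)).items():
    k=(P[:,0]>b[0])&(P[:,0]<b[1])&(P[:,1]>b[2])&(P[:,1]<b[3])&(P[:,2]>b[4])&(P[:,2]<b[5]); print(n,rect(P[k])[:3])
print(bot.sign_off())
E
```

```text
block (array([ 514.1, -196.8]), array([112.2,  80.6]), 86.4)
bottle (array([ 710. , -272.6]), array([41.4, 48.4]), 47.5)
tip (array([744.4, 293.2]), array([ 76.5, 103.1]), 8.8)
the job is handed in; nothing more can be done
None
```

The rack is fully home along the bay's back wall, and I handed the job in at about 21 s of the 72 s allowed. The hand-in gives no verdict, so the checks below are my own.

**What I did:**
1. I turned the rack to about 22° to the back wall, pushing on its front face.
2. I slid it end-first past the post by pushing its rear end. Partway, the leading end was at bay (-0.048, -0.047) m while the rear end was still at x = -0.130 m, so the on-the-way condition was met.
3. I swung the rear end in, then pressed the leading end home.

**Last checks (top and side depth images):**
- **Rack:** its centre is 23 mm from the back wall, so its back face is about 1 mm off it. It is parallel to the wall within 0.2° and lies between the cheeks. I judged that it stands flat from the tube heights and the picture, not from a separate tilt measurement.
- **Bystanders:** the block, bottle and tip box are each within about 1 mm of where they started.
- **Gripper:** it was 0.14 m up and well clear of everything.
- **Force:** the highest reading I saw was about 15 N, while pressing the leading end home.

**Disagreements:** some rack fits made mid-push were off because the gripper or bay walls got into the fit. I left those out, and the final figures come from the tubes alone.

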